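# Gauge a sample vial in the bench caliper

### The job

Check the vial's diameter: slide the bench caliper open, stand the small black-capped vial upright on its base plate between the two jaws, and let go of it. Then slide the carriage shut on the vial gently, until the sprung tip is pushed about half-way in (pointer between the two marks, never squeezed hard against its stop), and leave the vial standing held between the jaws. Leave the small glass flask near it where it stands.

Things in the scene. Friction and masses are not known exactly. Their poses are not given: they have to be found in the camera images.
- caliper: bench caliper fixed to the worktop: dark steel base plate 180 x 64 mm whose top is 14 mm above the worktop. Origin: centre of the underside, on the worktop. Its x axis runs along the slide towards the fixed jaw (roughly away from the robot, yaw varies), its y axis across, z up. Fixed jaw: steel block 14 mm thick, 24 mm wide (y -12 to +12), standing from 14 to 46 mm height; its flat face looks to -x and lies at x = +65 mm
- fixed_jaw_face (a point): centre of the fixed jaw's flat face, at (65, 0, 30) mm in the caliper's frame
- carriage (a joint): carriage of the caliper (aluminium block 60 x 44 mm, top 45 mm above the worktop), slides along the caliper's x axis. Value (m) = gap between fixed jaw and sprung tip when the tip is fully out: 0 = closed, 0.060 = fully open (stop); it grows as the carriage moves to the caliper's -x. Sliding friction about 8 N, it stays where it is left. It starts nearly closed (4 to 18 mm)
- thumb_block (a point): centre of the black upright grip on the carriage: block 24 mm along the slide, 16 mm across, its top 90 mm above the worktop, free from 45 to 90 mm; this point is 72 mm above the worktop and 58 mm behind (-x of) the tip's face when the tip is fully out. Pinch it from above across its 16 mm (along the caliper's y) and slide it
- tip (a joint): sprung measuring tip on the front of the carriage: steel plate 10 mm thick, 24 mm wide, from 15 to 45 mm height. Value (m) = how far it is pushed back into the carriage: 0 = fully out (10 mm gap to the carriage), 0.008 = hard against its stop. Pushing in takes about 1.2 N at the start plus 0.6 N per mm. A pointer on it runs between two black marks on the carriage top, at about 1.5 and 6.5 mm of push; half-way is 4 mm
- tip_face (a point): centre of the tip's flat face, which looks to the fixed jaw (caliper's +x), 30 mm above the worktop
- vial_center (a point): centre (half-way up, 25 mm above its foot) of the vial: small round amber glass vial with a black screw cap, 50 mm tall, body 24.4 mm in diameter up to 42 mm height, cap 21.6 mm; about 30 g. It stands upright on the worktop to the right of the vortex mixer, z axis up
- flask_center (a point): centre, half-way up, of a bystander: small conical glass flask, 50 mm wide, 85 mm tall; stands beyond or nearer than the vial
Mind the look-alikes: they are no part of the job. Of the things that look like the part that bears vial_center, the smaller one is meant.

How it is judged:
By the outcome, as a careful person would: the job done as asked, in the order asked, and still so for the second after the job is handed in, with the robot touching nothing.
It also fails if it takes over 59 s, if anything falls off the work surface, if the arm or the gripper's body presses on something with over 40 N, if the wrist force passes 120 N, or if a joint passes its speed limit or range.

### The arm

A 6-joint arm with a two-finger parallel gripper is mounted at the origin on a cart in front of the work surface, level with it; the furniture and walls round the work are solid. World frame = base frame: x ahead of the robot, y to its left, z up, the work surface at z = 0. Lengths are in mm, angles in degrees, forces in N, time in s.
With the tool pointing down it reaches from about 350 to 850 mm from the base axis. Payload 8.1 kg.
Tool frame: the origin (TCP) lies at the very end of the fingers, on their centre line; the grasp point (between the pads) lies 19 mm behind it; z points along the fingers, y is the direction in which the jaws open and shut (so a half turn about z gives the same grasp; the last joint's range is limited). The gripper opens to 85 mm and grips with 20 to 120 N. Pads are 22 mm wide; open, the fingers measure 114 mm over their backs; the gripper's body (76 mm by 85 mm) begins 54 mm behind the grasp point. The pads swing forward as they close: fully open they stand 13 mm farther back than shut.
Start: joints at [59.966, 7.471, 85.268, -0, 87.261, -4.893], TCP at [254.892, 543.172, 231.292] pointing down, gripper open.
Joint ranges: [-169.43, 169.43], [-51.17, 129.36], [1.28, 143.12], [-76.62, 256.62], [0, 156.53], [-152.29, 152.29]. Speed limits (degrees/s): [136.94, 136.94, 159.86, 180, 180, 180].

### API

Orientations are given as [roll, pitch, yaw] about the fixed x, y, z axes, in that order (R = Rz(yaw) Ry(pitch) Rx(roll)).
In Python, from bench import sensors, viewer, job gives the robot as it stands.
- The arm moves only by the shell command python3 -m pendant 'ROWS' [FORCE]. ROWS is JSON, one flat list of numbers, 5 for each row, row after row: the shift along the world's x, y, z in mm, then the turn about the world's z in rad, then the finger opening in mm, from 0 to 85.4. In form: [x, y, z, twist, hand, x, y, z, twist, hand, ...]. A call has 1 to 12 rows; each row shifts and turns the pose as measured when the row begins; what a row does not reach is not made up. A row lasts 1/12 s, in which the tool goes at most 41.7 mm and 7.16 degrees, less where a joint would pass 70% of its speed; a pose out of reach is approached as far as the arm can. A call with a gripper value outside its range is refused whole. The fingers move at their own pace and stop on an object; FORCE is the grip in N (left out, the last holds). Time passes only in rows, so rows that do not move let the fingers close. It gives the time, the measured TCP pose, the force and the opening at its end, in the units of the state.
- sensors.sense(): the state, without advancing time (a new reading comes with each control period).
- viewer.snapshot(name): name is "scene" or "top" or "wrist"; returns a dict with "frame" (480x640x3 uint8, blue, green, red), "z_map" (480x640 float32, mm along the optical axis (not along the pixel's ray), 0 where there is no reading), "fx", "fy", "cx", "cy" (pixels), "view" (4x4, takes a point from world to camera coordinates). Camera axes: x right, y down, z forward; pixel columns grow to the right and rows downward; lengths in mm; the calibration is good to about 2 mm. A picture is of the moment at which its call begins.
- job.hand_in(): hands the job in, once; it reports no verdict.
The state is a dict: "time": time; "joint_pos": joint angles; "qd": joint speeds; "joint_efforts": joint torques, N m; "tool_pos": TCP position; "tcp_rot": TCP orientation; "ft_force": force on the tool from outside, world axes, zero at the start; "wrist_torque": the same for the moment, N m; "finger_gap": finger opening in mm.
Only numpy, scipy, OpenCV 4.12 (cv2) and the standard library are available. Lean on these libraries where they do the work, as an engineer would, in place of code of your own. Each camera call takes 0.05 s, during which the arm holds its last target.

## Working session

There is one attempt and no reset: what is moved stays moved. The work goes in short steps, Python scripts to look and compute and a shell command to move; the robot and the scene stay as the last step left them, time stands still between calls to the robot, and variables do not carry over. Pictures are saved under pics/ and viewed, and the job is handed in when it is done.

```bash
mkdir -p pics; ls; python3 - <<'E'
from bench import sensors, viewer, job
import cv2,numpy as np
s=sensors.sense();print(s)
for n in ["scene","top","wrist"]:
    d=viewer.snapshot(n);cv2.imwrite(f"pics/{n}0.png",d["frame"]);np.savez(f"pics/{n}0.npz",**d)
    print(n,d["fx"],d["fy"],d["cx"],d["cy"],np.round(d["view"],3).tolist())
E
```

```text
pics
{'time': 0.0, 'joint_pos': array([ 5.99661620e+01,  7.51489501e+00,  8.53313532e+01, -4.02945425e-04,
        8.72608099e+01, -4.89275046e+00]), 'qd': array([ 0.09496259, -0.01842519, -0.05699473, -0.01891285,  0.01279758,
        0.02626841]), 'joint_efforts': array([-1.07483993e-03, -5.69400108e+01, -5.00553703e+01, -2.17443526e-04,
        1.50640908e-02,  5.03175272e-05]), 'tool_pos': array([254.60687316, 542.68144494, 230.22677309]), 'tcp_rot': array([-1.79893298e+02, -8.73009023e-03,  1.54858924e+02]), 'ft_force': array([-0.59370795, -1.14519081,  0.4214499 ]), 'wrist_torque': array([0.03766439, 0.07710572, 0.00379104]), 'finger_gap': 85.33771168027164}
scene 474.172387704565 474.172387704565 315.96071343474637 243.0891173603547 [[-0.886, -0.463, 0.026, 464.349], [-0.234, 0.398, -0.887, 152.975], [0.401, -0.792, -0.461, 790.686], [0.0, 0.0, 0.0, 1.0]]
top 591.0371204335615 591.0371204335615 320.1710689520371 231.6511413362567 [[0.12, -0.993, 0.001, 67.813], [-0.967, -0.118, -0.225, 511.48], [0.223, 0.026, -0.974, 972.678], [0.0, 0.0, 0.0, 1.0]]
wrist 431.59039827628567 431.59039827628567 325.6638475257809 238.05092493535565 [[0.425, 0.905, -0.003, -599.77], [0.868, -0.407, 0.286, -35.545], [0.258, -0.124, -0.958, 379.522], [0.0, 0.0, 0.0, 1.0]]
```

View pics/scene0.png

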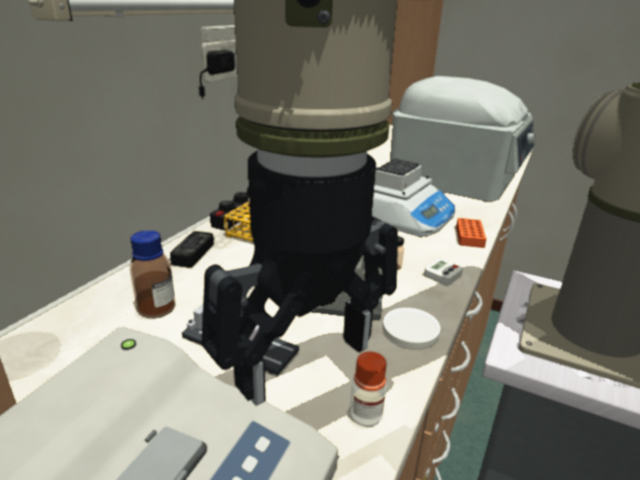

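View pics/top0.png

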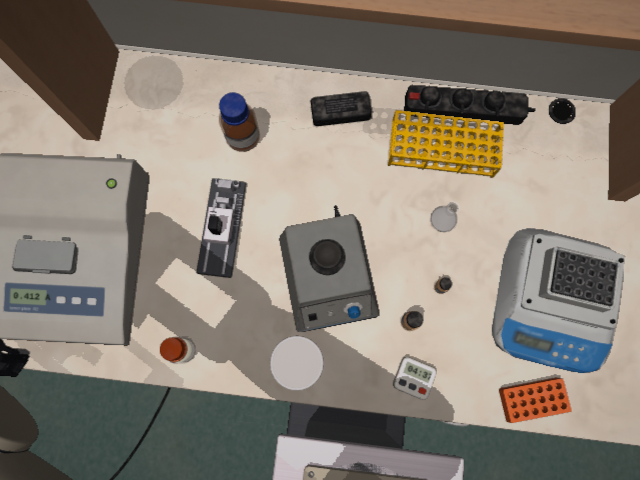

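View pics/wrist0.png

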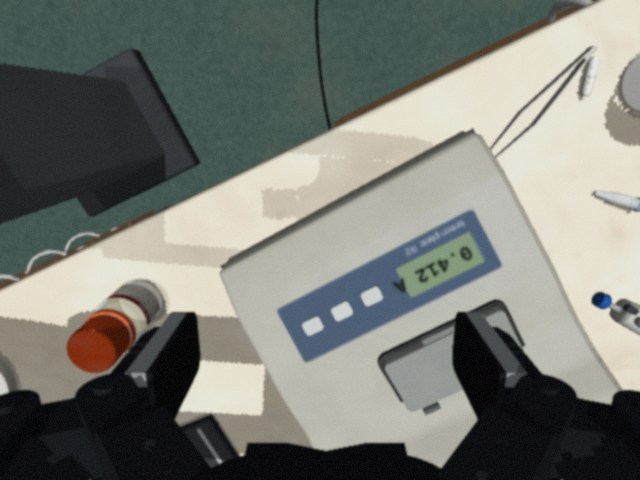

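The top view shows the caliper around (222,225), with its black thumb block at (215,224). The two black-capped vials are at (413,320), the larger, and (444,284), the smaller. The flask is at (444,217). Next I'll measure these from the depth map and the calibrated rays.

```bash
cat > h.py <<'E'
import numpy as np,cv2
def load(n): return dict(np.load(f"pics/{n}.npz"))
def grab(n,tag):
    from bench import viewer
    d=viewer.snapshot(n);cv2.imwrite(f"pics/{tag}.png",d["frame"]);np.savez(f"pics/{tag}.npz",**d);return d
def world(d):
    z=d["z_map"];v,u=np.mgrid[:480,:640]
    P=np.stack([(u-d["cx"])*z/d["fx"],(v-d["cy"])*z/d["fy"],z],-1)
    R=d["view"][:3,:3];t=d["view"][:3,3]
    W=(P-t)@R; W[z==0]=np.nan; return W
def ray(d,u,v,h):
    R=d["view"][:3,:3];t=d["view"][:3,3]
    c=-R.T@t; r=R.T@np.array([(u-d["cx"])/d["fx"],(v-d["cy"])/d["fy"],1.])
    return c+r*(h-c[2])/r[2]
def proj(d,p):
    q=d["view"][:3,:3]@np.asarray(p,float)+d["view"][:3,3]
    return np.array([d["fx"]*q[0]/q[2]+d["cx"],d["fy"]*q[1]/q[2]+d["cy"]])
def crop(d,u0,u1,v0,v1,s,f):
    cv2.imwrite(f"pics/{f}.png",cv2.resize(d["frame"][v0:v1,u0:u1],None,fx=s,fy=s,interpolation=cv2.INTER_CUBIC))
E
python3 - <<'E'
from h import *
d=load("top0");W=world(d)
for n,(u,v) in dict(calip=(222,225),thumb=(215,224),big=(413,319),small=(444,284),flask=(444,217),table=(380,400),plate=(215,265)).items():
    print(n,np.round(W[v,u],1))
# heights around vials
for n,(u0,u1,v0,v1) in dict(small=(430,460,270,298),big=(398,428,305,335),flask=(425,465,198,235)).items():
    w=W[v0:v1,u0:u1].reshape(-1,3);zs=w[:,2];print(n,np.nanmax(zs),np.nanpercentile(zs,5))
    for lo in (20,40):
        m=zs>lo; 
        if m.sum(): print(lo,m.sum(),w[m].mean(0),w[m].min(0),w[m].max(0))
crop(d,180,260,165,285,5,"ctop")
crop(d,390,490,190,340,4,"vtop")
E
```

```text
calip [492.7 302.6  49.1]
thumb [483.1 305.7  94.1]
big [367.5 -43.4  66.9]
small [435.  -93.4  52. ]
flask [553.7 -84.6  52.1]
table [228.4  -8.5  -1.2]
plate [425.8 310.4  13.8]
small 55.47161763784733 -2.4603838879849924
20 195 [435.36217953 -94.50029072  43.9644362 ] [ 424.98122973 -107.85919962   20.51392326] [447.93411081 -84.65754875  55.47161764]
40 126 [436.97432311 -96.27440559  50.53918425] [ 426.97056974 -107.85919962   41.28464526] [447.92453196 -86.33516182  55.47161764]
big 71.95615198239845 -2.3858990922617793
20 331 [366.33088836 -43.78099192  58.3683255 ] [352.42877933 -61.11979482  20.14969576] [382.68119358 -30.41639993  71.95615198]
40 296 [366.8151811  -44.77463366  61.79336409] [352.42877933 -61.11979482  41.16452818] [382.68119358 -30.99826978  71.95615198]
flask 90.08882002966816 -1.9218850985153562
20 490 [558.34275534 -89.12629317  49.43575519] [ 540.85707978 -114.08236027   20.01144298] [581.11800149 -70.29264976  90.08882003]
40 292 [560.45123921 -90.87237133  62.87952563] [ 547.55670874 -108.01224054   40.08903865] [576.76097017 -76.91289607  90.08882003]
```

View pics/ctop.png

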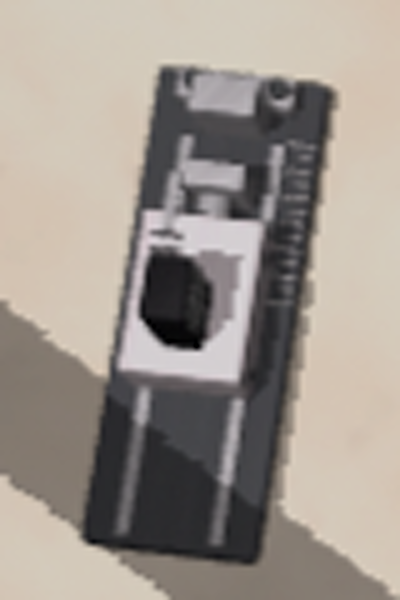

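View pics/vtop.png

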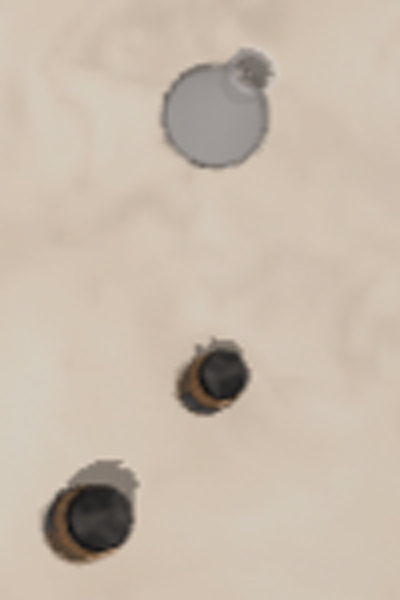

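```bash
python3 - <<'E'
from h import *
d=load("top0");W=world(d)
reg=np.zeros((480,640),bool);reg[165:290,185:258]=1
m=reg&(W[...,2]>9)&(W[...,2]<110)
n,l,s,c=cv2.connectedComponentsWithStats(m.astype(np.uint8));k=1+s[1:,4].argmax();m=l==k
pl=m&(W[...,2]<20)
print(np.nanmedian(W[...,2][pl]))
ct=max(cv2.findContours(m.astype(np.uint8),0,1)[0],key=cv2.contourArea)
r=cv2.minAreaRect(W[m][:,:2].astype(np.float32));print(r)
r=cv2.minAreaRect(W[pl][:,:2].astype(np.float32));print(r)
for uv in [(85,540),(260,560),(333,85),(162,68)]:
    print(uv,ray(d,180+uv[0]/5-.4,165+uv[1]/5-.4,14).round(1))
t=reg&(W[...,2]>85);print("thumb",t.sum(),W[t].mean(0),W[t].min(0),W[t].max(0),cv2.minAreaRect(W[t][:,:2].astype(np.float32)))
j=reg&(W[...,2]>40)&(W[...,2]<52)
n,l,s,c=cv2.connectedComponentsWithStats(j.astype(np.uint8))
for i in range(1,n):
    if s[i,4]>8: print(s[i],c[i],W[l==i].mean(0),cv2.minAreaRect(W[l==i][:,:2].astype(np.float32)))
p=ray(d,390+222/4-.4,190+375/4-.4,50);print("vial",p)
E
```

```text
15.009149913584329
((497.809326171875, 310.6673889160156), (65.25215148925781, 180.1368408203125), 89.98851013183594)
((497.809326171875, 310.6673889160156), (65.25215148925781, 180.1368408203125), 89.98851013183594)
(85, 540) [408.2 340.9  14. ]
(260, 560) [408.6 277.5  14. ]
(333, 85) [587.7 278.   14. ]
(162, 68) [586.6 342.1  14. ]
thumb 144 [486.64750736 310.02352772  90.62981217] [474.96271233 301.81166577  85.28456996] [499.48521813 319.36344126  95.23465498] ((487.2403564453125, 310.5939636230469), (24.50742530822754, 17.55694580078125), 0.23284068703651428)
[218 180  15   9 111] [224.78378378 183.89189189] [568.86161646 310.03622754  46.86604879] ((569.3602905273438, 310.3445129394531), (14.163834571838379, 23.55377769470215), 0.7019772529602051)
[204 196  30  46 711] [219.79887482 220.62869198] [500.90836393 308.36739284  45.8547068 ] ((505.29931640625, 310.4112548828125), (44.68254089355469, 80.65058135986328), 89.68169403076172)
vial [436.64254767 -95.58645741  50.        ]
```

```bash
python3 - <<'E'
from h import *
d=load("top0");W=world(d)
for n,(u,v) in dict(spectro=(120,170),spectro2=(130,300),bottle=(234,105),bottlebody=(240,130),mixer=(325,255),mixc=(290,235),orange=(173,349),plate=(296,362),rack=(445,140),mixbl=(300,325)).items(): print(n,W[v,u].round(0), np.nanmax(W[v-5:v+6,u-5:u+6,2]).round())
E
python3 -m pendant '[23,-23,0,0.11,85,23,-23,0,0.11,85,23,-23,0,0.11,85,23,-23,0,0.11,85,23,-23,0,0,85,23,-23,0,0,85,23,-23,0,0,85,23,-23,0,0,85,23,-23,0,0,85]'
```

```text
spectro [553. 477. 111.] 118.0
spectro2 [344. 442.  39.] 68.0
bottle [679. 297. 143.] 146.0
bottlebody [655. 289.  95.] 111.0
mixer [449. 115. 114.] 122.0
mixc [478. 177. 100.] 105.0
orange [271. 340.  93.] 98.0
plate [275. 144.  15.] 21.0
rack [699. -76.  51.] 60.0
mixbl [337. 144.  36.] 55.0
time: 0.9
tool_pos: [461.5, 329.6, 226.7]
tcp_rot: [-179.8, -0.3, -178.1]
ft_force: [0.4, 0.4, 0.3]
finger_gap: 85.2
```

```bash
python3 -m pendant '[0,-9,0,-0.03,85,0,-9,0,0,85,0,0,0,0,85]'; python3 - <<'E'
from h import *
from bench import sensors
d=grab("wrist","wrist1");print(sensors.sense()["tool_pos"],sensors.sense()["tcp_rot"])
W=world(d);print(proj(d,(487,310.4,90)),proj(d,(562.8,310.4,46)))
E
```

```text
time: 1.15
tool_pos: [465.2, 305.2, 225.5]
tcp_rot: [-179.6, -0.4, 179.7]
ft_force: [-0.8, -0.7, -0.7]
finger_gap: 84.8
[464.80771484 306.13760221 225.46994843] [-179.63830252   -0.38913031  179.7268716 ]
[332.99518022 257.39013353] [332.62466614 327.19756698]
```

View pics/wrist1.png

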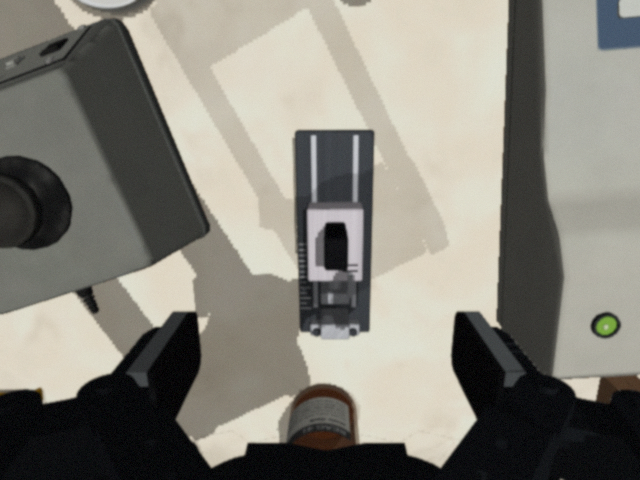

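```bash
python3 - <<'E'
from h import *
d=load("wrist1");W=world(d)
crop(d,270,400,110,350,3,"cw1" if 0 else "cw1")
reg=np.zeros((480,640),bool);reg[125:345,285:385]=1
def rep(n,m):
    r=cv2.minAreaRect(W[m][:,:2].astype(np.float32));print(n,m.sum(),W[m].mean(0).round(1),r)
Z=W[...,2]
rep("thumb",reg&(Z>84));
j=reg&(Z>38)&(Z<52)
n,l,s,c=cv2.connectedComponentsWithStats(j.astype(np.uint8))
for i in range(1,n):
    if s[i,4]>15: rep(str(s[i]),l==i)
rep("plate",reg&(Z>8)&(Z<20))
E
```

```text
thumb 838 [484.6 311.8  88.7] ((485.1405334472656, 311.88885498046875), (16.655303955078125, 23.650705337524414), 89.58203887939453)
[ 306  208   57   97 3466] 3466 [497.1 311.9  44.1] ((503.7529296875, 311.81854248046875), (44.0756950378418, 80.88770294189453), 89.9771728515625)
[320 321  29  19 513] 513 [566.6 311.9  44.3] ((567.6366577148438, 311.6092834472656), (23.416847229003906, 14.444598197937012), 89.63552856445312)
plate 9202 [473.1 311.6  13.3] ((495.9509582519531, 311.84197998046875), (179.67828369140625, 64.15306091308594), 0.08355297148227692)
```

View pics/cw1.png

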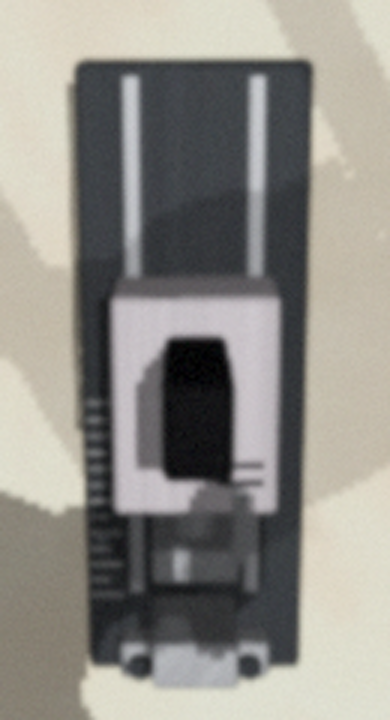

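```bash
python3 -m pendant '[10,3,-20,0.005,50,11,3,-35,0,50,0,0,-35,0,45,0,0,-35,0,45,0,0,-30,0,45,0,0,0,0,45]'
```

```text
time: 1.7
tool_pos: [483.2, 320.8, 70.3]
tcp_rot: [179.9, 0.1, -179.4]
ft_force: [-2.0, -0.7, -1.2]
finger_gap: 45.0
```

```bash
python3 -m pendant '[0,0,0,0,45,0,0,0,0,45,0,0,0,0,45]'
```

```text
time: 1.95
tool_pos: [481.1, 323.6, 72.0]
tcp_rot: [179.9, 0.0, -179.1]
ft_force: [0.5, -0.4, -0.3]
finger_gap: 45.1
```

```bash
python3 -m pendant '[5,-12,0,-0.015,45,0,0,0,0,45]'; python3 -m pendant '[0,0,0,0,45,0,0,0,0,45]'
```

```text
time: 2.12
tool_pos: [488.3, 313.1, 76.6]
tcp_rot: [179.7, 0.4, -179.9]
ft_force: [0.2, 0.1, 0.5]
finger_gap: 45.0
time: 2.28
tool_pos: [490.8, 313.5, 80.2]
tcp_rot: [179.6, 0.6, -180.0]
ft_force: [-0.4, 0.2, 0.3]
finger_gap: 44.8
```

```bash
python3 -m pendant '[0,0,0,0,45]';python3 -m pendant '[0,0,0,0,45]';python3 -m pendant '[0,0,0,0,45]'; python3 -c "
from bench import sensors
for i in range(4): s=sensors.sense(); print(s['tool_pos'],s['qd'])"
```

```text
time: 2.37
tool_pos: [491.6, 313.7, 81.4]
tcp_rot: [179.5, 0.7, 180.0]
ft_force: [0.6, -0.3, -0.4]
finger_gap: 44.9
time: 2.45
tool_pos: [492.1, 313.8, 82.2]
tcp_rot: [179.5, 0.8, 180.0]
ft_force: [1.0, -0.2, 0.2]
finger_gap: 44.7
time: 2.53
tool_pos: [492.3, 313.9, 82.5]
tcp_rot: [179.5, 0.8, 180.0]
ft_force: [0.1, 0.2, -0.1]
finger_gap: 45.3
[492.33997182 313.87745402  82.53369931] [-0.12212596 -0.21122267 -0.19220803 -0.05484848  0.03895423  0.08557188]
[492.33997182 313.87745402  82.53369931] [-0.12212596 -0.21122267 -0.19220803 -0.05484848  0.03895423  0.08557188]
[492.33997182 313.87745402  82.53369931] [-0.12212596 -0.21122267 -0.19220803 -0.05484848  0.03895423  0.08557188]
[492.33997182 313.87745402  82.53369931] [-0.12212596 -0.21122267 -0.19220803 -0.05484848  0.03895423  0.08557188]
```

```bash
python3 -m pendant '[-3,-1,-8,0,45,-3,-1,-8,0,45,0,0,-6,0,45,0,0,-3,0,45,0,0,0,0,45]';python3 -m pendant '[0,0,0,0,45]';python3 -m pendant '[0,0,0,0,45]'
```

```text
time: 2.95
tool_pos: [484.6, 311.5, 53.9]
tcp_rot: [179.5, 0.7, 180.0]
ft_force: [-0.5, -0.8, -0.8]
finger_gap: 45.1
time: 3.03
tool_pos: [484.0, 311.2, 53.0]
tcp_rot: [179.5, 0.7, 180.0]
ft_force: [-0.1, -0.2, -0.2]
finger_gap: 45.2
time: 3.12
tool_pos: [483.7, 311.0, 52.5]
tcp_rot: [179.6, 0.6, 180.0]
ft_force: [0.2, -0.7, 0.4]
finger_gap: 45.0
```

```bash
python3 -m pendant '[2,0,2,0,14,0,0,0,0,12,0,0,0,0,10,0,0,0,0,10,0,0,0,0,10,0,0,0,0,10]' 40;python3 -m pendant '[0,0,0,0,10,0,0,0,0,10]'
```

```text
time: 3.62
tool_pos: [485.9, 310.9, 54.9]
tcp_rot: [179.6, 0.6, -180.0]
ft_force: [-0.6, 0.4, -0.7]
finger_gap: 15.9
time: 3.78
tool_pos: [485.9, 310.9, 54.9]
tcp_rot: [179.6, 0.6, -180.0]
ft_force: [-0.0, 0.2, -1.5]
finger_gap: 15.7
```

```bash
python3 -m pendant '[-4,0,0,0,10,-5,0,0,0,10,-5,0,0,0,10,-5,0,0,0,10,-5,0,0,0,10,-4,0,0,0,10,-3,0,0,0,10]';python3 -m pendant '[0,0,0,0,10]';python3 -m pendant '[0,0,0,0,10]'
```

```text
time: 4.37
tool_pos: [462.3, 310.9, 54.9]
tcp_rot: [179.4, 1.6, 179.9]
ft_force: [7.2, 2.5, -8.3]
finger_gap: 15.7
time: 4.45
tool_pos: [462.1, 310.9, 54.9]
tcp_rot: [179.4, 1.6, 179.9]
ft_force: [-1.9, 2.4, 0.4]
finger_gap: 15.2
time: 4.53
tool_pos: [462.1, 311.0, 55.0]
tcp_rot: [179.4, 1.6, 179.9]
ft_force: [2.7, 0.6, -2.9]
finger_gap: 15.3
```

```bash
python3 -m pendant '[-4,0,0,0,10,-5,0,0,0,10,-4,0,0,0,10,-3,0,0,0,10]';python3 -m pendant '[-3,0,0,0,10]';python3 -m pendant '[-3,0,0,0,10]'
```

```text
time: 4.87
tool_pos: [450.0, 310.9, 55.0]
tcp_rot: [179.3, 2.1, 179.9]
ft_force: [7.3, 2.6, -7.7]
finger_gap: 15.6
time: 4.95
tool_pos: [448.0, 311.0, 55.0]
tcp_rot: [179.3, 2.3, 179.9]
ft_force: [8.9, 3.1, -8.5]
finger_gap: 15.3
time: 5.03
tool_pos: [446.0, 311.0, 55.0]
tcp_rot: [179.3, 2.4, 179.9]
ft_force: [8.0, 2.2, -8.4]
finger_gap: 15.6
```

```bash
python3 -m pendant '[-3,0,0,0,10]';python3 -m pendant '[-3,0,0,0,10]'
```

```text
time: 5.12
tool_pos: [444.0, 311.0, 55.0]
tcp_rot: [179.3, 2.5, 179.9]
ft_force: [11.2, 2.5, -10.8]
finger_gap: 15.7
time: 5.2
tool_pos: [443.7, 311.0, 55.2]
tcp_rot: [179.2, 2.8, 179.9]
ft_force: [26.6, 3.4, -22.5]
finger_gap: 15.3
```

```bash
python3 -m pendant '[2,0,0,0,15,0,0,0,0,30,0,0,0,0,45,0,0,0,0,45]' 40;python3 -m pendant '[0,0,10,0,45,0,0,20,0,50,0,0,30,0,50,0,0,30,0,50,0,0,20,0,50,0,0,10,0,50,0,0,0,0,50,0,0,0,0,50]'; python3 - <<'E'
from h import *
from bench import sensors
for n in ("top","scene","wrist"): grab(n,n+"2")
print(sensors.sense()["tool_pos"],sensors.sense()["tcp_rot"],sensors.sense()["joint_pos"])
d=load("top2");W=world(d)
crop(d,180,260,165,285,5,"ctop2")
E
```

```text
time: 5.53
tool_pos: [445.9, 311.3, 55.8]
tcp_rot: [179.2, 2.9, 179.8]
ft_force: [-0.3, 0.2, -0.5]
finger_gap: 45.4
time: 6.2
tool_pos: [444.3, 310.7, 185.0]
tcp_rot: [179.1, 2.9, 179.8]
ft_force: [0.2, -0.9, 0.1]
finger_gap: 50.0
[443.29345277 310.18370527 182.99505463] [179.22634483   2.7020018  179.82668547] [ 30.01809509  -2.70319386 100.85344204  -0.70211905  79.12587549
 -59.71077183]
```

View pics/wrist2.png

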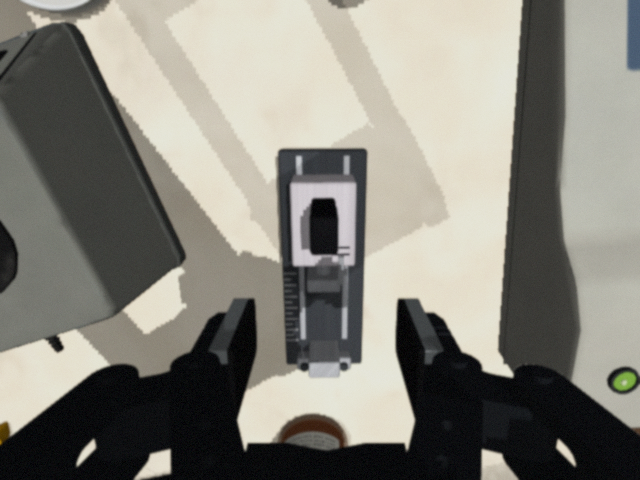

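View pics/top2.png

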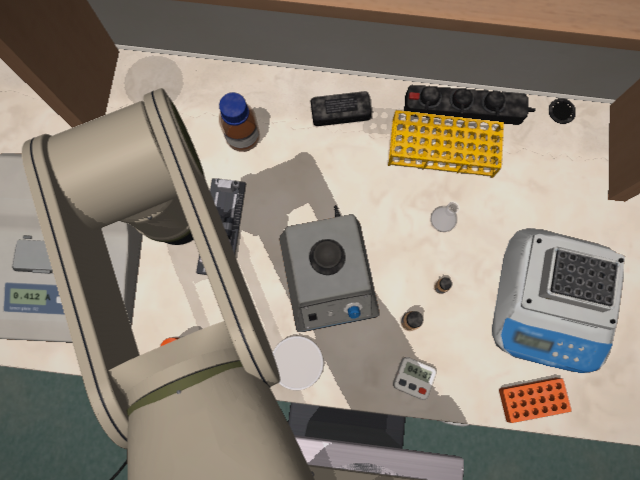

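View pics/scene2.png

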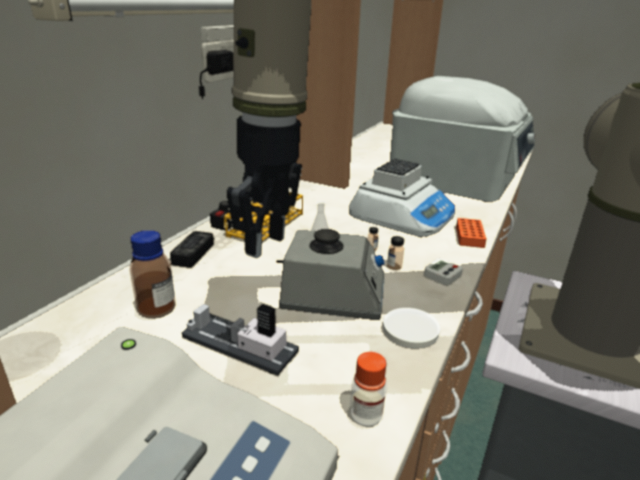

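```bash
python3 - <<'E'
from h import *
d=load("scene2");t=load("top2")
W=world(d);WT=world(t)
# dark cap masks
for n,dd,(u0,u1,v0,v1) in (("scene",d,(364,384,222,250)),("top",t,(430,460,270,298))):
    f=dd["frame"][v0:v1,u0:u1].max(2); m=f<60
    ys,xs=np.nonzero(m);print(n,m.sum(),xs.mean()+u0,ys.mean()+v0,xs.min()+u0,xs.max()+u0,ys.min()+v0,ys.max()+v0)
for uv in ((374,231),(374,233)): print(ray(d,*uv,50))
print(proj(d,(436.6,-95.6,50)),proj(d,(436.6,-95.6,46)))
crop(d,355,415,215,280,8,"sv2")
E
python3 -m pendant '[0,-20,10,0,60,0,-33,10,0,60,0,-35,0,0,60,0,-35,0,0,60,0,-35,0,0,60,0,-35,0,0,60,0,-35,0,0,60,0,-35,0,0,60,0,-35,0,0,60,0,-25,0,0,60,0,-12,0,0,60]'
python3 -m pendant '[0,0,0,0,60,0,0,0,0,60,0,0,0,0,60]'
```

```text
scene 26 373.0 230.3846153846154 370 376 229 232
top 60 445.0833333333333 284.23333333333335 440 450 278 289
[430.55813449 -84.14104735  50.        ]
[427.0124904  -75.09200388  50.        ]
[373.3243583  228.35546207] [373.172079   230.03156263]
time: 7.27
tool_pos: [429.5, -36.8, 183.3]
tcp_rot: [179.5, 1.0, -179.7]
ft_force: [-0.3, 0.5, -0.0]
finger_gap: 60.3
time: 7.52
tool_pos: [426.7, -39.2, 178.9]
tcp_rot: [179.4, 0.5, 180.0]
ft_force: [-0.2, -0.1, -0.1]
finger_gap: 60.3
```

View pics/sv2.png

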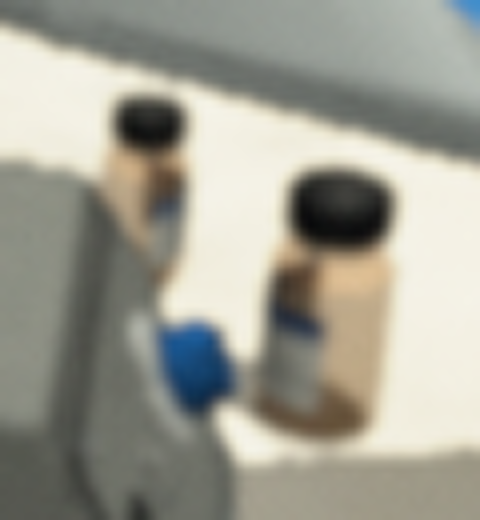

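The scene view puts the small cap at about (373.7,230). The top-view fix projects to (373.2,230.0) there, so the two agree. I'll check it once more with the wrist camera from here.

```bash
python3 - <<'E'
from h import *
from bench import sensors
d=grab("wrist","wrist3");s=sensors.sense();print(s["tool_pos"],s["tcp_rot"])
print(proj(d,(436.6,-95.6,50)),proj(d,(436.6,-95.6,0)))
W=world(d);u,v=proj(d,(436.6,-95.6,50)).astype(int);print(W[v,u])
m=(W[...,2]>44)&(W[...,2]<56)&(abs(W[...,0]-436)<22)&(abs(W[...,1]+95)<22)
print(m.sum(),W[m].mean(0),W[m].min(0),W[m].max(0))
E
```

```text
[426.68466584 -38.82651301 178.74967214] [ 179.36823114    0.51044099 -179.98518408]
[235.34436314 240.70288728] [247.77376904 221.0732123 ]
[435.79463312 -95.57765904  51.03345495]
824 [434.53787571 -95.25002946  49.40360857] [ 424.68698531 -105.94736753   44.19479329] [445.71563091 -84.94192045  52.5939693 ]
```

View pics/wrist3.png

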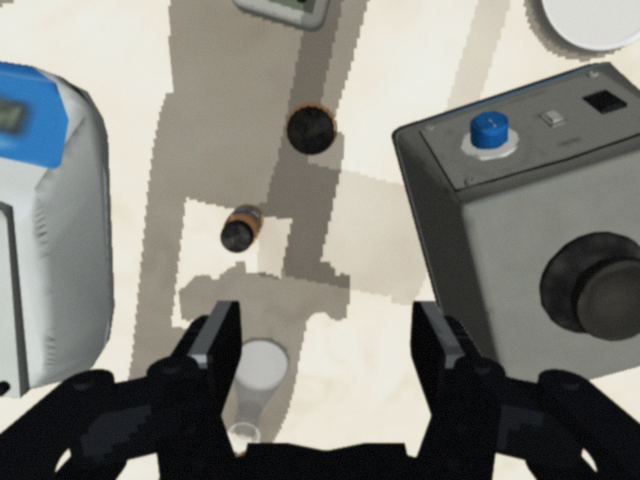

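```bash
python3 -m pendant '[2,-14,-5,0,60,2,-18,-10,0,60,2,-14,-15,0,60,1,-6,-15,0,60,0,0,-15,0,60,0,0,-10,0,60,0,0,0,0,60]'
python3 -m pendant '[0,0,0,0,60,0,0,0,0,60,0,0,0,0,60]'
```

```text
time: 8.15
tool_pos: [435.3, -84.8, 105.5]
tcp_rot: [179.3, 0.6, -179.2]
ft_force: [0.3, 1.2, -0.4]
finger_gap: 60.0
time: 8.4
tool_pos: [435.4, -82.6, 106.0]
tcp_rot: [179.2, 0.5, -179.1]
ft_force: [0.3, 0.4, -0.3]
finger_gap: 60.0
```

```bash
python3 -m pendant '[0,-6,-8,-0.012,60,0,-6,-12,0,60,0,-1,-15,0,60,0,0,-15,0,60,0,0,-12,0,60,0,0,-5,0,60,0,0,0,0,60]'
python3 -m pendant '[0,0,0,0,60,0,0,0,0,60,0,0,0,0,60]'
```

```text
time: 8.98
tool_pos: [440.1, -98.9, 40.5]
tcp_rot: [179.5, 1.2, -179.9]
ft_force: [-0.3, 0.6, 0.0]
finger_gap: 60.0
time: 9.23
tool_pos: [440.9, -99.5, 41.9]
tcp_rot: [179.5, 1.3, -179.9]
ft_force: [0.1, 0.5, -0.3]
finger_gap: 59.8
```

```bash
python3 -m pendant '[-2,1,-6,0,60,-2,1,-8,0,60,-1,1,-7,0,60,0,0,-4,0,60,0,0,-2,0,60,0,0,0,0,60]'
python3 -m pendant '[0,0,0,0,60,0,0,0,0,60]'
```

```text
time: 9.73
tool_pos: [436.7, -96.5, 13.8]
tcp_rot: [179.6, 1.5, -179.9]
ft_force: [0.0, -0.3, 0.4]
finger_gap: 60.1
time: 9.9
tool_pos: [436.3, -96.3, 13.4]
tcp_rot: [179.6, 1.4, -179.9]
ft_force: [0.3, -0.2, 0.9]
finger_gap: 60.0
```

Well placed (436, -96, 13). Closing at 20 N.

```bash
python3 -m pendant '[-0.5,0,-1,0,40,0,0,0,0,30,0,0,0,0,20,0,0,0,0,20,0,0,0,0,20,0,0,0,0,20,0,0,0,0,20]' 25
python3 -m pendant '[0,0,10,0,20,0,0,15,0,20,0,0,25,0,20,0,0,30,0,20,0,0,30,0,20,0,0,20,0,20,0,0,10,0,20,0,0,0,0,20,0,0,0,0,20]'; python3 - <<'E'
from h import *
d=grab("wrist","wrist4");grab("scene","scene4")
E
```

```text
time: 10.48
tool_pos: [436.7, -96.7, 13.3]
tcp_rot: [179.6, 1.5, -179.9]
ft_force: [0.2, 0.3, -0.2]
finger_gap: 23.8
time: 11.23
tool_pos: [433.4, -95.5, 164.0]
tcp_rot: [179.6, 1.4, -179.9]
ft_force: [0.2, 0.3, -0.8]
finger_gap: 23.8
```

View pics/wrist4.png

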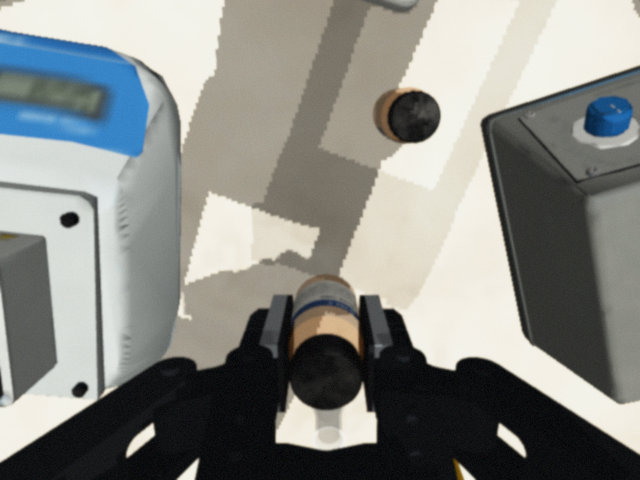

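View pics/scene4.png

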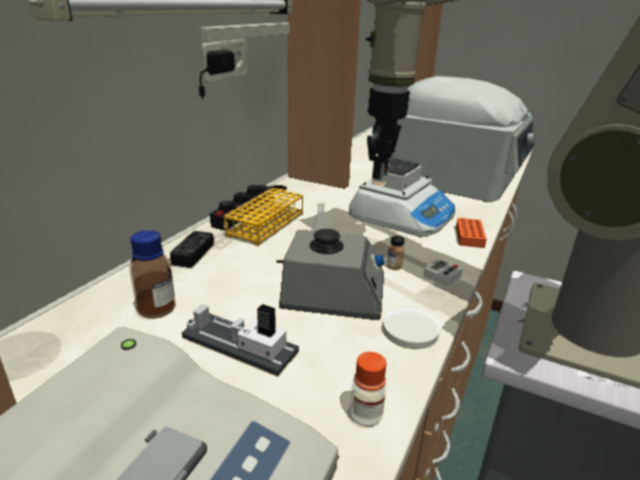

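```bash
python3 -m pendant '[0,0,20,0,20,3,8,25,0,20,6,20,12,0,20,9,33,0,0,20,9,35,0,0,20,9,35,0,0,20,9,35,0,0,20,9,35,0,0,20,9,35,0,0,20,9,35,0,0,20,9,30,0,0,20,6,20,0,0,20]'
python3 -m pendant '[0,8,0,0,20,0,0,0,0,20,0,0,0,0,20,0,0,0,0,20]'
```

```text
time: 12.33
tool_pos: [510.2, 237.0, 201.8]
tcp_rot: [179.6, -0.4, 179.5]
ft_force: [-0.4, 0.6, 0.4]
finger_gap: 23.7
time: 12.67
tool_pos: [506.8, 247.5, 194.9]
tcp_rot: [179.8, -1.0, 179.8]
ft_force: [0.5, -0.0, -0.2]
finger_gap: 23.3
```

```bash
python3 -m pendant '[4,8,0,0,20,6,14,0,0,20,6,14,0,0,20,5,10,0,0,20,4,4,0,0,20,2,0,0,0,20,0,0,0,0,20,0,0,0,0,20,0,0,0,0,20,0,0,0,0,20]'; python3 - <<'E'
from h import *
from bench import sensors
d=grab("wrist","wrist5");s=sensors.sense();print(s["tool_pos"],s["tcp_rot"])
W=world(d);Z=W[...,2];reg=(abs(W[...,1]-311)<35)&(W[...,0]>400)&(W[...,0]<600)
def rep(n,m):
    r=cv2.minAreaRect(W[m][:,:2].astype(np.float32));print(n,m.sum(),W[m].mean(0).round(1),r)
rep("thumb",reg&(Z>84)&(Z<96)&(W[...,0]<480))
n,l,s,c=cv2.connectedComponentsWithStats((reg&(Z>38)&(Z<52)).astype(np.uint8))
for i in range(1,n):
    if s[i,4]>15: rep(str(s[i]),l==i)
E
```

```text
time: 13.5
tool_pos: [536.9, 290.3, 195.5]
tcp_rot: [179.9, -1.0, 179.1]
ft_force: [-0.2, 0.0, -0.5]
finger_gap: 23.4
[536.8409722  290.30102466 195.56532336] [179.93539648  -1.00166836 179.10284636]
thumb 1453 [444.8 311.7  88.7] ((444.8075866699219, 311.9448547363281), (17.320850372314453, 23.922622680664062), 89.87403106689453)
[ 320   47   70  127 5571] 5571 [460.  311.2  44.2] ((462.65228271484375, 311.8293151855469), (44.05742645263672, 80.0276107788086), 89.88095092773438)
[338 253  34  21 684] 684 [566.9 311.9  44.5] ((567.6704711914062, 312.0743103027344), (23.878026962280273, 14.1760892868042), 89.56163787841797)
```

View pics/wrist5.png

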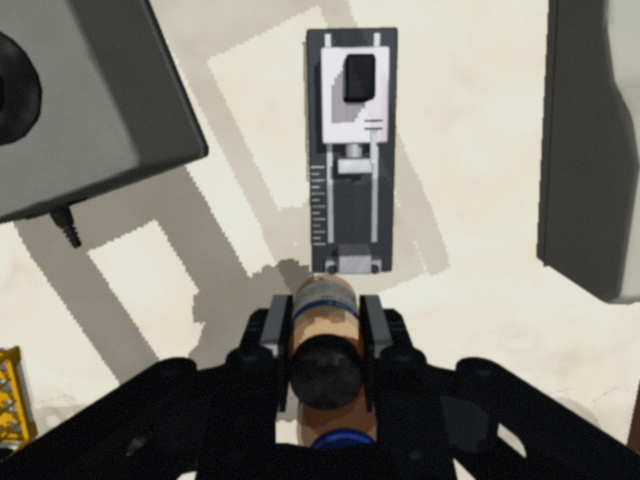

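```bash
python3 -m pendant '[0,7,-10,0.015,20,0,7,-18,0,20,0,5,-20,0,20,0,0,-20,0,20,0,0,-15,0,20,0,0,-8,0,20,0,0,0,0,20,0,0,0,0,20,0,0,0,0,20]'
```

```text
time: 14.3
tool_pos: [535.3, 312.0, 98.8]
tcp_rot: [179.9, -0.9, -179.7]
ft_force: [0.6, -0.4, -0.9]
finger_gap: 23.7
```

```bash
python3 -m pendant '[1,0,-8,0,20,1,0,-14,0,20,0,0,-14,0,20,0,0,-10,0,20,0,0,-5,0,20,0,0,0,0,20,0,0,0,0,20,0,0,0,0,20]'
```

```text
time: 14.97
tool_pos: [540.5, 312.9, 47.2]
tcp_rot: [179.7, -0.5, -179.7]
ft_force: [0.6, -0.3, -0.1]
finger_gap: 23.7
```

```bash
python3 -m pendant '[-0.5,-0.5,-4,0,20,-0.5,-0.5,-5,0,20,0,0,-4,0,20,0,0,-2,0,20,0,0,0,0,20,0,0,0,0,20,0,0,0,0,20]'; python3 - <<'E'
from h import *
grab("wrist","wrist6");d=grab("scene","scene6");crop(d,150,350,250,400,4,"scene6c")
E
```

```text
time: 15.55
tool_pos: [540.8, 312.4, 32.8]
tcp_rot: [179.6, -0.3, -179.7]
ft_force: [-0.0, -0.5, 0.5]
finger_gap: 23.6
```

View pics/wrist6.png

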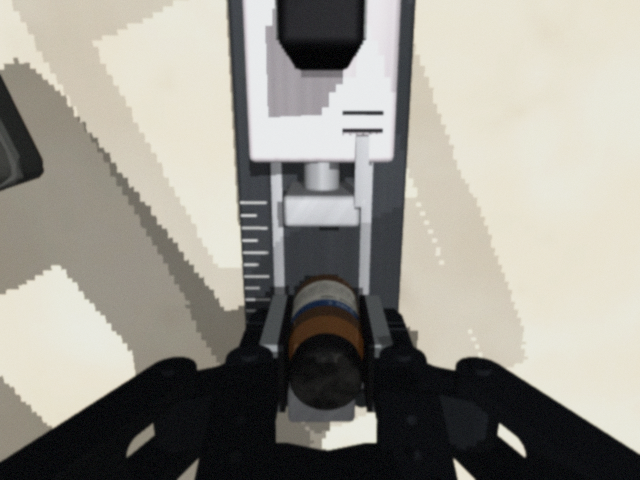

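View pics/scene6c.png

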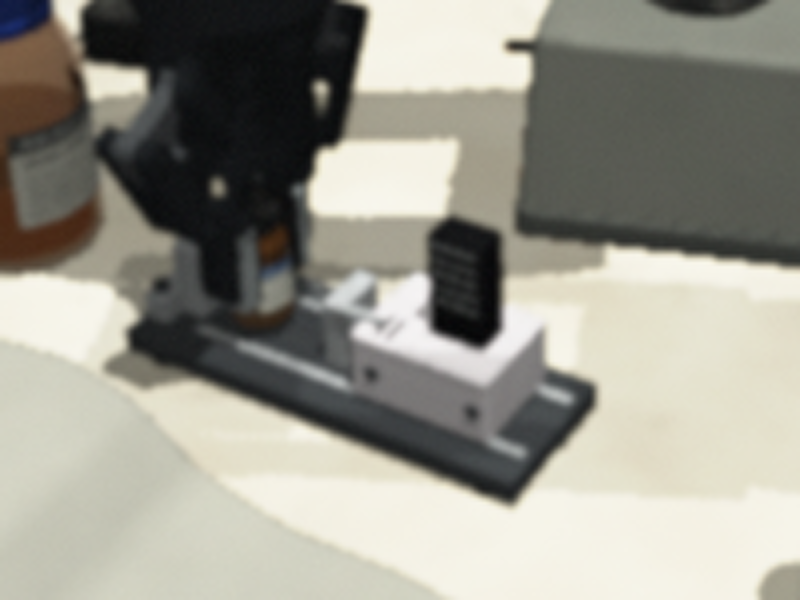

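The vial is between the jaws, about 5 mm above the plate. In the wrist view the pointer tip is at (361,135) and the marks are at rows 131 and 112. Lowering slowly until it touches.

```bash
python3 -m pendant '[0,0,-2,0,20,0,0,-1.5,0,20,0,0,0,0,20,0,0,0,0,20]';python3 -m pendant '[0,0,-1,0,20]';python3 -m pendant '[0,0,-1,0,20]'
```

```text
time: 15.98
tool_pos: [541.3, 312.7, 29.7]
tcp_rot: [179.6, -0.3, -179.7]
ft_force: [1.3, 1.1, 0.9]
finger_gap: 23.8
time: 16.07
tool_pos: [541.4, 312.8, 28.8]
tcp_rot: [179.6, -0.3, -179.7]
ft_force: [0.1, -0.9, -0.6]
finger_gap: 23.7
time: 16.15
tool_pos: [541.4, 312.8, 27.8]
tcp_rot: [179.5, -0.3, -179.7]
ft_force: [0.3, -0.2, -0.1]
finger_gap: 23.5
```

```bash
python3 -m pendant '[0,0,-0.5,0,20]';python3 -m pendant '[0,0,-0.5,0,20]';python3 -m pendant '[0,0,-0.5,0,20]';python3 -m pendant '[0,0,0,0,20]'
```

```text
time: 16.23
tool_pos: [541.4, 312.8, 27.1]
tcp_rot: [179.6, -0.3, -179.7]
ft_force: [-0.3, -0.1, 2.6]
finger_gap: 23.8
time: 16.32
tool_pos: [541.5, 312.8, 27.1]
tcp_rot: [179.6, -0.3, -179.7]
ft_force: [-4.3, -1.8, 8.1]
finger_gap: 23.4
time: 16.4
tool_pos: [541.6, 312.9, 27.2]
tcp_rot: [179.5, -0.3, -179.7]
ft_force: [-2.0, -1.7, 5.6]
finger_gap: 23.6
time: 16.48
tool_pos: [541.6, 312.9, 27.3]
tcp_rot: [179.5, -0.2, -179.7]
ft_force: [0.9, -0.6, -0.5]
finger_gap: 23.4
```

```bash
python3 -m pendant '[0,0,0,0,26,0,0,0,0,30,0,0,0,0,36,0,0,0,0,44,0,0,0,0,50,0,0,0,0,50,0,0,0,0,50]'; python3 -m pendant '[0,0,6,0,50,0,0,12,0,50,0,0,20,0,50,0,0,25,0,50,0,0,25,0,50,0,0,20,0,50,0,0,10,0,50,0,0,0,0,50,0,0,0,0,50]'; python3 - <<'E'
from h import *
d=grab("wrist","wrist7");d=grab("scene","scene7");crop(d,150,350,250,400,4,"scene7c")
E
```

```text
time: 17.07
tool_pos: [541.7, 312.9, 27.0]
tcp_rot: [179.5, -0.2, -179.7]
ft_force: [0.7, -0.3, 0.3]
finger_gap: 49.7
time: 17.82
tool_pos: [540.4, 312.3, 155.8]
tcp_rot: [179.5, -0.2, -179.7]
ft_force: [0.1, -0.4, -0.5]
finger_gap: 49.8
```

View pics/wrist7.png

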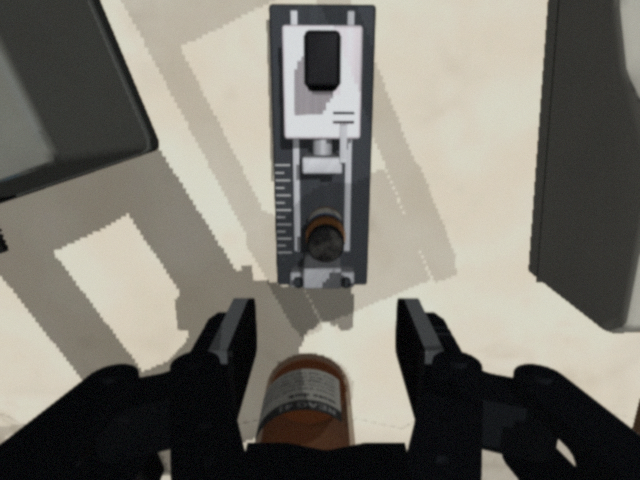

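View pics/scene7c.png

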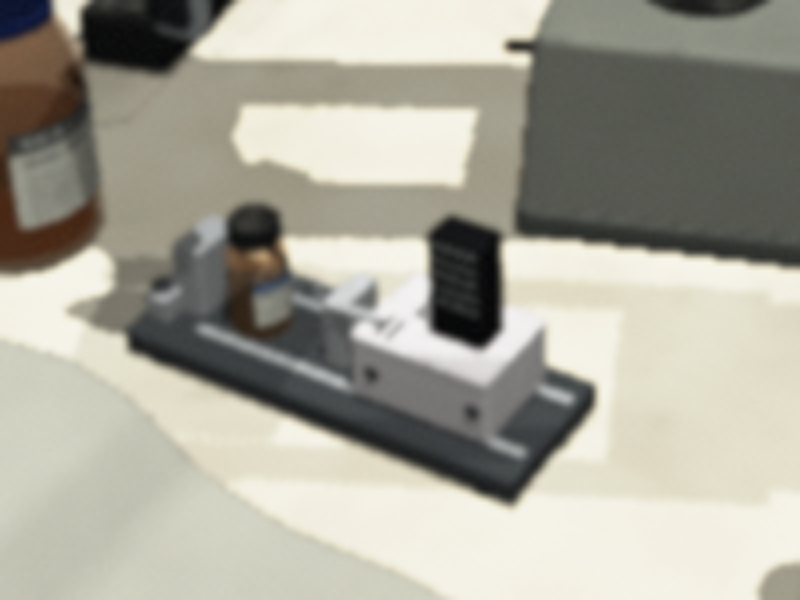

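```bash
python3 -m pendant '[-8,0,0,0,45,-16,0,0,0,45,-20,0,0,0,45,-20,0,0,0,45,-14,0,0,0,45,-7,0,0,0,45,0,0,0,0,45,0,0,0,0,45,0,0,0,0,45,0,0,0,0,45]'
```

```text
time: 18.75
tool_pos: [442.9, 307.7, 140.0]
tcp_rot: [-179.9, -1.4, -179.8]
ft_force: [-0.4, 0.2, 0.1]
finger_gap: 44.8
```

```bash
python3 -m pendant '[0.5,1,-6,0,45,0.5,1,-10,0,45,0,1,-14,0,45,0,0,-14,0,45,0,0,-12,0,45,0,0,-7,0,45,0,0,-3,0,45,0,0,0,0,45,0,0,0,0,45,0,0,0,0,45]'
```

```text
time: 19.58
tool_pos: [447.2, 310.4, 67.0]
tcp_rot: [-179.8, -1.4, -180.0]
ft_force: [0.8, -1.1, 0.7]
finger_gap: 45.3
```

```bash
python3 -m pendant '[-1,0.5,-4,0,45,-1,0,-5,0,45,0,0,-2,0,45,0,0,0,0,40,0,0,0,0,40,0,0,0,0,40]';python3 -m pendant '[0,0,0,0,14,0,0,0,0,12,0,0,0,0,10,0,0,0,0,10,0,0,0,0,10,0,0,0,0,10]' 50
```

```text
time: 20.08
tool_pos: [446.6, 312.0, 57.4]
tcp_rot: [-180.0, -1.1, -179.9]
ft_force: [0.0, 0.3, 0.3]
finger_gap: 39.9
time: 20.58
tool_pos: [446.8, 310.7, 57.9]
tcp_rot: [-179.9, -1.1, -180.0]
ft_force: [0.9, -0.8, 0.4]
finger_gap: 15.4
```

```bash
python3 -m pendant '[4,0,0,0,10,4,0,0,0,10,4,0,0,0,10,4,0,0,0,10,4,0,0,0,10,3,0,0,0,10,2,0,0,0,10,0,0,0,0,10]'; python3 - <<'E'
from h import *
d=grab("wrist","wrist8");d=grab("scene","scene8");crop(d,150,350,250,400,4,"scene8c")
E
```

```text
time: 21.25
tool_pos: [464.2, 310.7, 57.9]
tcp_rot: [-179.7, -2.2, -179.9]
ft_force: [0.8, -1.8, -2.1]
finger_gap: 15.4
```

View pics/wrist8.png

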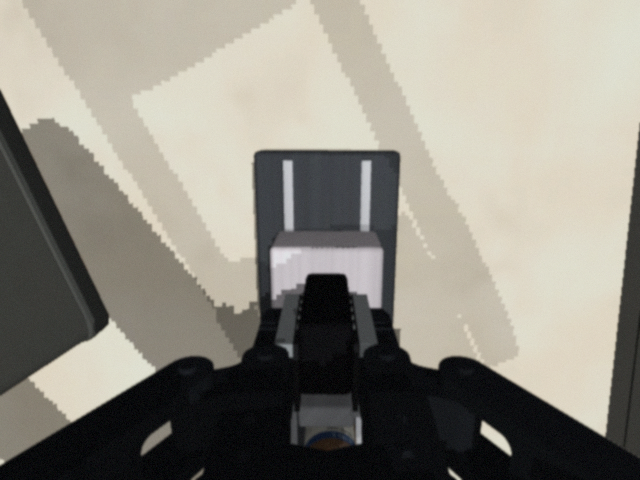

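View pics/scene8c.png

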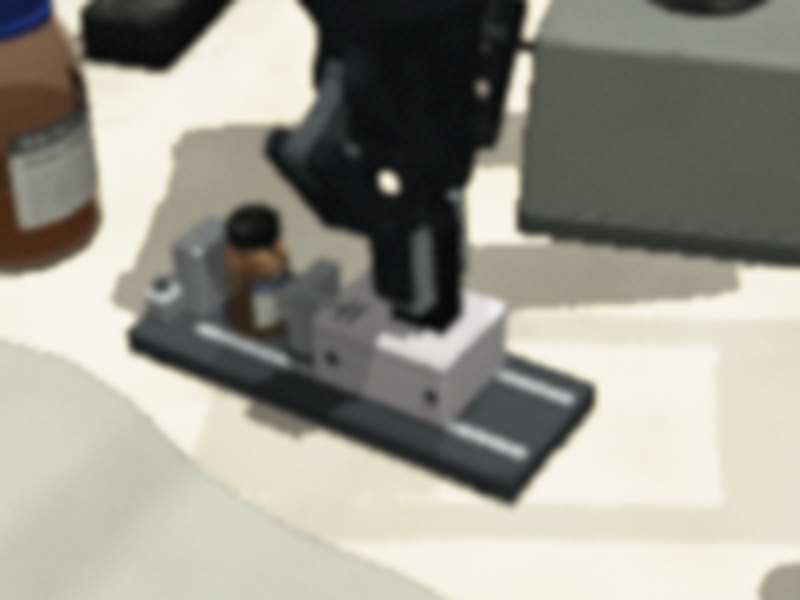

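```bash
python3 -m pendant '[3,0,0,0,10,3,0,0,0,10,3,0,0,0,10,3,0,0,0,10,3,0,0,0,10]';python3 -m pendant '[2.5,0,0,0,10,2.5,0,0,0,10,2.5,0,0,0,10]'
```

```text
time: 21.77
tool_pos: [474.1, 310.6, 57.9]
tcp_rot: [-179.6, -2.8, -179.8]
ft_force: [-8.4, -1.5, 6.7]
finger_gap: 15.2
time: 22.02
tool_pos: [478.3, 310.6, 57.9]
tcp_rot: [-179.5, -3.2, -179.8]
ft_force: [-8.2, -1.6, 6.5]
finger_gap: 15.4
```

```bash
python3 -m pendant '[2,0,0,0,10,2,0,0,0,10]'; python3 - <<'E'
from h import *
d=grab("scene","scene9");crop(d,150,350,250,400,4,"scene9c")
E
```

```text
time: 22.18
tool_pos: [480.2, 310.6, 57.9]
tcp_rot: [-179.5, -3.5, -179.8]
ft_force: [-9.1, -2.2, 6.4]
finger_gap: 15.4
```

View pics/scene9c.png

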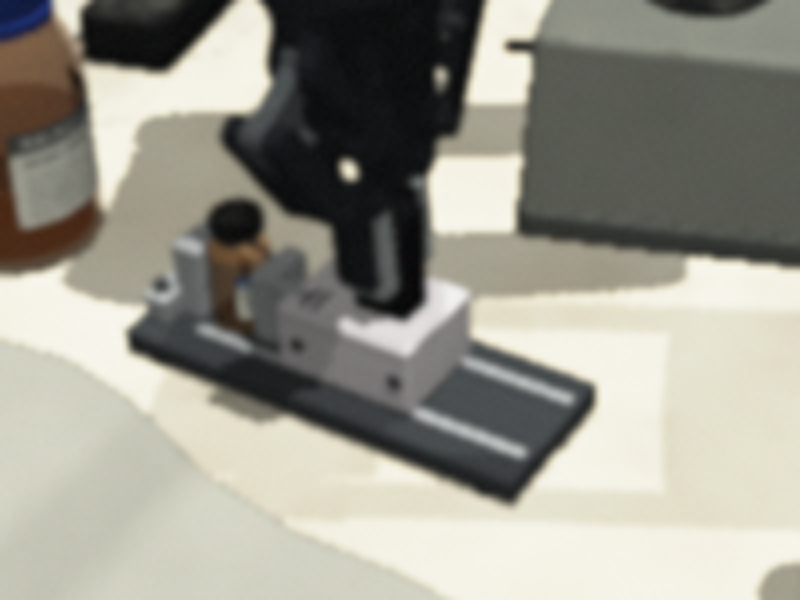

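```bash
python3 -m pendant '[2,0,0,0,10]';python3 -m pendant '[2,0,0,0,10]';python3 -m pendant '[0,0,0,0,10,0,0,0,0,10]'; python3 - <<'E'
from h import *
d=grab("scene","scene10");crop(d,180,260,280,340,10,"scene10c")
E
```

```text
time: 22.32
tool_pos: [481.0, 310.6, 57.9]
tcp_rot: [-179.4, -3.6, -179.8]
ft_force: [-9.8, -2.7, 6.7]
finger_gap: 15.3
time: 22.4
tool_pos: [481.5, 310.6, 57.9]
tcp_rot: [-179.4, -3.8, -179.8]
ft_force: [-10.4, -3.4, 6.1]
finger_gap: 15.1
time: 22.57
tool_pos: [481.6, 310.6, 57.9]
tcp_rot: [-179.4, -3.8, -179.8]
ft_force: [-2.0, -1.5, 0.9]
finger_gap: 15.0
```

View pics/scene10c.png

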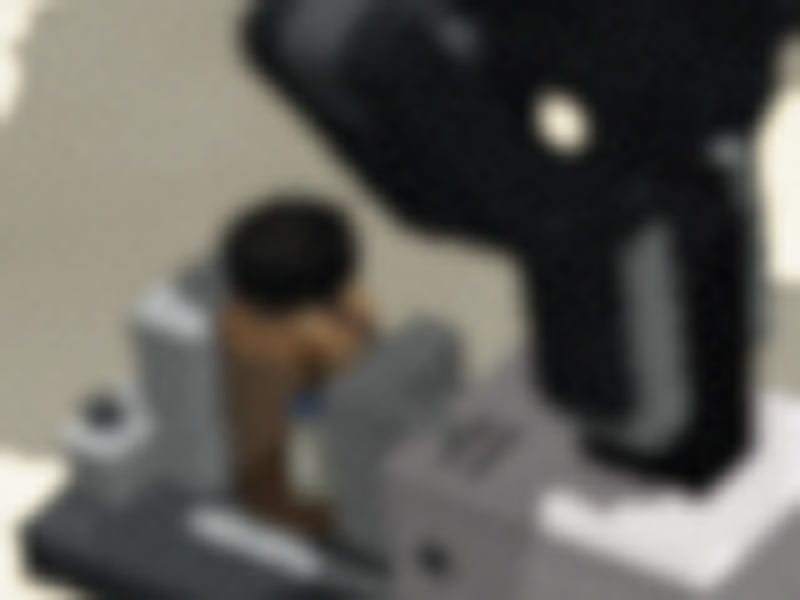

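```bash
python3 -m pendant '[0,0,0,0,24,0,0,0,0,34,0,0,0,0,44,0,0,0,0,44]' 40;python3 -m pendant '[0,0,10,0,45,0,0,20,0,45,0,0,25,0,45,0,0,20,0,45,10,0,10,0,45,15,0,0,0,45,12,0,0,0,45,6,0,0,0,45,0,0,0,0,45,0,0,0,0,45]'; python3 - <<'E'
from h import *
d=grab("wrist","wrist11");u,v=map(int,proj(d,(510,311,46)));print(u,v);crop(d,u-60,u+60,max(v-45,0),max(v-45,0)+90,6,"wrist11c")
E
```

```text
time: 22.95
tool_pos: [482.1, 310.8, 58.0]
tcp_rot: [-179.4, -3.8, -179.7]
ft_force: [-0.9, 0.7, -0.7]
finger_gap: 44.0
time: 23.78
tool_pos: [526.4, 311.1, 154.4]
tcp_rot: [-179.5, -3.6, -179.7]
ft_force: [0.1, -0.2, -0.2]
finger_gap: 45.0
324 220
```

View pics/wrist11c.png

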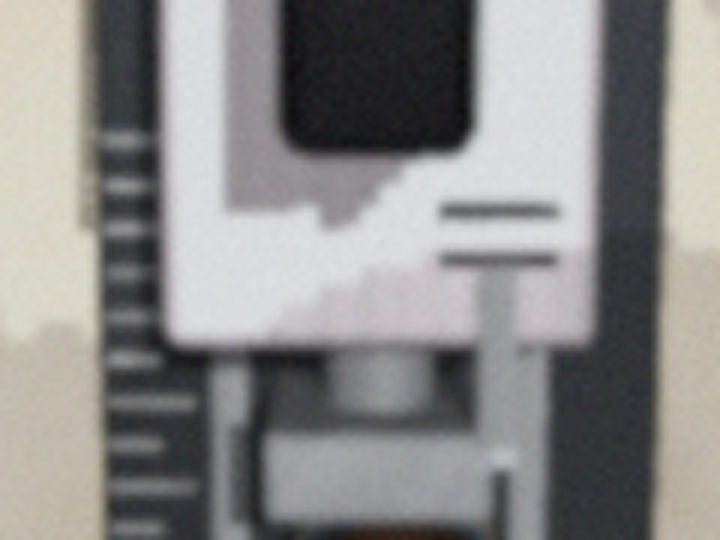

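View pics/wrist11.png

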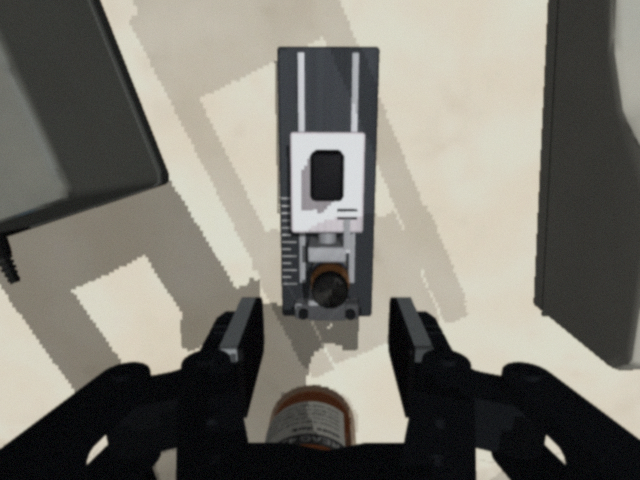

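Pointer end is at crop row 267 and the marks are at 259 and 210 (9.8 px/mm), so the tip is pushed in about 0.7 mm. I need roughly 3.3 mm more, so I'll grip the thumb block again.

```bash
python3 -m pendant '[-8,0,0,0,45,-12,0,0,0,45,-12,0,0,0,45,-7,0,0,0,45,0,0,-6,0,45,0,0,-10,0,45,0,0,-12,0,45,0,0,-10,0,45,0,0,-6,0,45,0,0,-3,0,45,0,0,0,0,45,0,0,0,0,45]';python3 -m pendant '[0,0,0,0,45,0,0,0,0,45]'
```

```text
time: 24.83
tool_pos: [479.0, 309.6, 97.3]
tcp_rot: [-179.3, -4.0, -179.6]
ft_force: [0.5, 0.9, 0.8]
finger_gap: 44.9
time: 25.0
tool_pos: [479.4, 309.5, 97.4]
tcp_rot: [-179.3, -4.0, -179.7]
ft_force: [-0.5, -0.7, -0.1]
finger_gap: 45.0
```

```bash
python3 -m pendant '[0.5,0.5,-6,0,45,0.5,0.5,-10,0,45,0,0,-9,0,45,0,0,-6,0,45,0,0,-3,0,45,0,0,0,0,45,0,0,0,0,45,0,0,0,0,45]'
```

```text
time: 25.67
tool_pos: [480.9, 310.8, 60.1]
tcp_rot: [-179.3, -4.0, -179.7]
ft_force: [-0.2, -0.3, -0.3]
finger_gap: 45.1
```

```bash
python3 -m pendant '[0,0,-1,0,30,0,0,0,0,14,0,0,0,0,10,0,0,0,0,10,0,0,0,0,10,0,0,0,0,10,0,0,0,0,10]' 50; python3 -m pendant '[2,0,0,0,10]';python3 -m pendant '[2,0,0,0,10]'
```

```text
time: 26.25
tool_pos: [481.2, 310.6, 59.9]
tcp_rot: [-179.4, -4.0, -179.7]
ft_force: [-0.3, -1.5, -1.7]
finger_gap: 15.5
time: 26.33
tool_pos: [481.9, 310.6, 59.9]
tcp_rot: [-179.3, -4.1, -179.7]
ft_force: [-12.4, -2.1, 6.4]
finger_gap: 15.3
time: 26.42
tool_pos: [482.2, 310.5, 59.9]
tcp_rot: [-179.3, -4.3, -179.7]
ft_force: [-10.6, -3.8, 4.8]
finger_gap: 15.1
```

```bash
python3 -m pendant '[2.5,0,0,0,10]';python3 -m pendant '[2.5,0,0,0,10]';python3 -m pendant '[2.5,0,0,0,10]';python3 -m pendant '[2.5,0,0,0,10]'; python3 - <<'E'
from h import *
d=grab("scene","scene12");crop(d,180,260,280,340,10,"scene12c")
E
```

```text
time: 26.5
tool_pos: [482.8, 310.5, 59.8]
tcp_rot: [-179.3, -4.6, -179.7]
ft_force: [-11.2, -3.0, 6.1]
finger_gap: 15.5
time: 26.58
tool_pos: [483.4, 310.5, 59.8]
tcp_rot: [-179.2, -4.8, -179.7]
ft_force: [-11.7, -3.2, 6.9]
finger_gap: 14.9
time: 26.67
tool_pos: [483.9, 310.5, 59.8]
tcp_rot: [-179.2, -5.0, -179.7]
ft_force: [-11.7, -2.6, 6.7]
finger_gap: 15.4
time: 26.75
tool_pos: [484.3, 310.5, 59.8]
tcp_rot: [-179.2, -5.3, -179.6]
ft_force: [-11.8, -3.3, 8.4]
finger_gap: 15.6
```

View pics/scene12c.png

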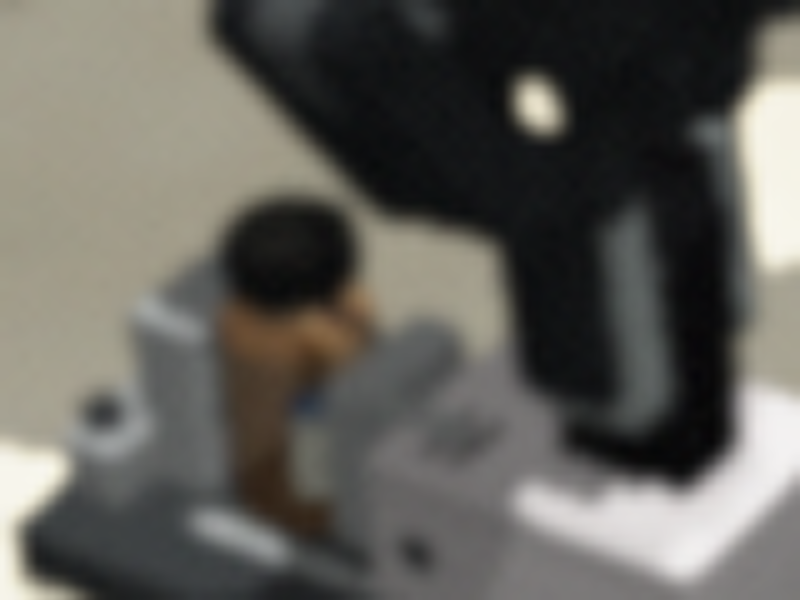

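```bash
python3 -m pendant '[0,0,0,0,10,0,0,0,0,10,0,0,0,0,24,0,0,0,0,34,0,0,0,0,44,0,0,0,0,44]' 30;python3 -m pendant '[0,0,10,0,45,0,0,20,0,45,0,0,25,0,45,0,0,20,0,45,10,0,10,0,45,15,0,0,0,45,12,0,0,0,45,6,0,0,0,45,0,0,0,0,45,0,0,0,0,45]'; python3 - <<'E'
from h import *
d=grab("wrist","wrist13");u,v=map(int,proj(d,(512,311,46)));print(u,v);crop(d,u-60,u+60,max(v-45,0),max(v-45,0)+90,6,"wrist13c")
E
```

```text
time: 27.3
tool_pos: [485.1, 310.9, 60.5]
tcp_rot: [-179.2, -5.2, -179.6]
ft_force: [-0.3, 0.9, 1.1]
finger_gap: 43.7
time: 28.13
tool_pos: [529.7, 311.4, 157.8]
tcp_rot: [-179.3, -5.0, -179.5]
ft_force: [-0.3, -0.5, -0.2]
finger_gap: 45.0
325 221
```

View pics/wrist13c.png

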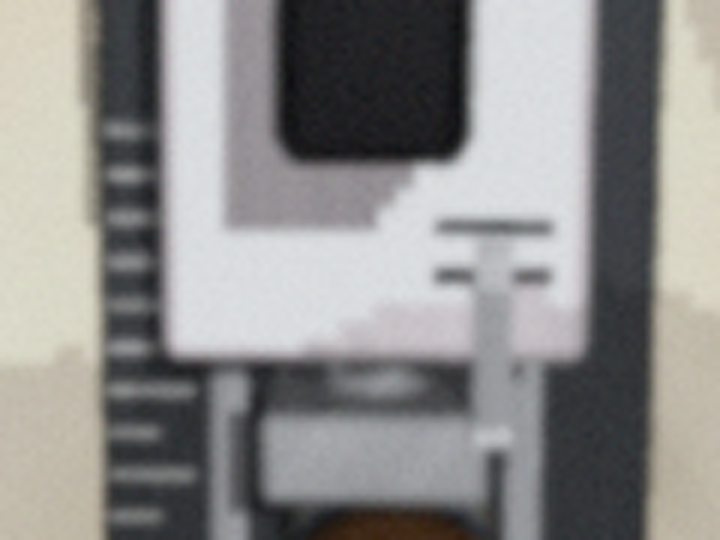

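```bash
python3 - <<'E'
from h import *
for n,u,v in (("wrist7",None,None),("wrist11",324,220),("wrist13",325,221)):
    d=load(n);g=cv2.cvtColor(d["frame"],6).astype(int)
    if u is None: print(g[100:140,343:347].mean(1).round().tolist(), g[100:140,335:339].mean(1).round().tolist());continue
    u0=u-60;v0=v-45
    for a,b in ((u0+81,u0+84),(u0+75,u0+78),(u0+88,u0+91)):
        print(n,a,[int(x) for x in g[v0+32:v0+52,a:b].mean(1)])
E
```

```text
[216.0, 216.0, 216.0, 216.0, 217.0, 216.0, 218.0, 217.0, 216.0, 216.0, 207.0, 176.0, 128.0, 120.0, 169.0, 203.0, 214.0, 216.0, 215.0, 209.0, 181.0, 130.0, 100.0, 126.0, 158.0, 176.0, 189.0, 194.0, 194.0, 194.0, 194.0, 195.0, 193.0, 193.0, 194.0, 192.0, 192.0, 190.0, 186.0, 185.0] [217.0, 216.0, 216.0, 216.0, 216.0, 217.0, 218.0, 217.0, 216.0, 215.0, 206.0, 174.0, 126.0, 119.0, 168.0, 203.0, 215.0, 216.0, 215.0, 208.0, 180.0, 134.0, 112.0, 154.0, 194.0, 210.0, 215.0, 215.0, 215.0, 216.0, 214.0, 214.0, 214.0, 214.0, 214.0, 212.0, 197.0, 172.0, 130.0, 80.0]
wrist11 345 [208, 179, 124, 110, 162, 202, 216, 218, 210, 183, 133, 107, 127, 148, 153, 153, 153, 153, 152, 154]
wrist11 339 [209, 175, 123, 108, 156, 199, 214, 217, 210, 185, 132, 105, 143, 183, 196, 196, 197, 197, 196, 193]
wrist11 352 [210, 181, 130, 116, 165, 204, 219, 219, 210, 183, 131, 98, 139, 179, 192, 195, 193, 193, 192, 192]
wrist13 346 [219, 220, 217, 208, 170, 115, 122, 163, 180, 180, 185, 187, 189, 185, 186, 181, 174, 161, 159, 157]
wrist13 340 [219, 220, 218, 207, 169, 125, 140, 187, 212, 219, 217, 205, 170, 116, 119, 170, 205, 213, 207, 200]
wrist13 353 [220, 220, 219, 209, 180, 134, 129, 176, 207, 218, 217, 209, 175, 126, 117, 155, 188, 196, 196, 195]
```

```bash
python3 - <<'E'
from h import *
d=load("wrist13");im=d["frame"][176+25:176+65,325+5:325+45];im=cv2.convertScaleAbs(im.astype(np.int16)-120,alpha=2)
cv2.imwrite("pics/w13z.png",cv2.resize(im,None,fx=14,fy=14,interpolation=cv2.INTER_NEAREST))
d=grab("scene","scene13");crop(d,170,300,270,370,6,"scene13c")
E
```

```text
(no output)
```

View pics/w13z.png

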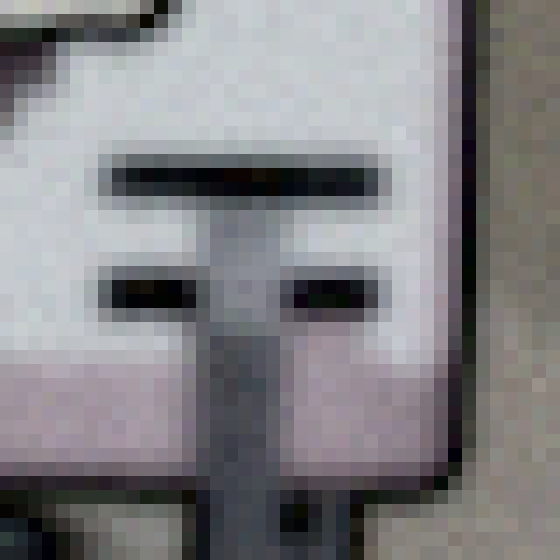

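View pics/scene13c.png

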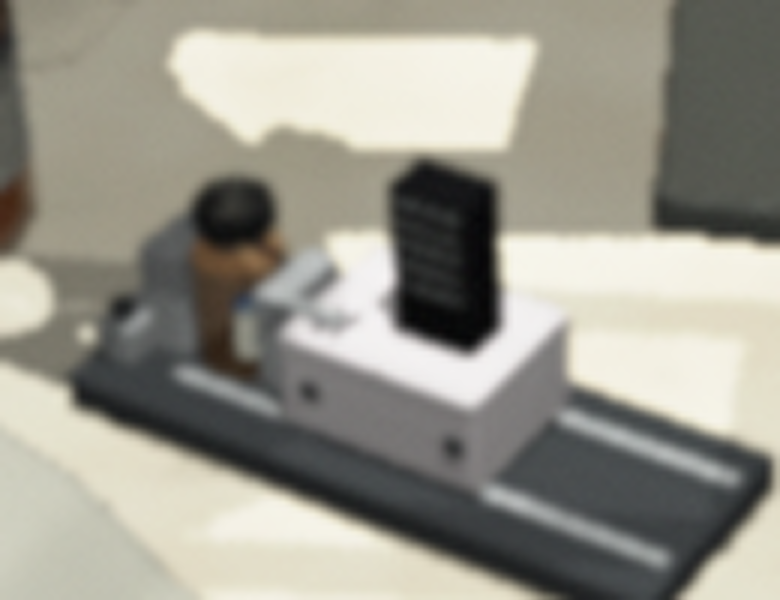

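```bash
python3 - <<'E'
from h import *
# profiles along world x on plane z=45 at several y offsets, from each wrist view
for n in ("wrist5","wrist7","wrist11","wrist13"):
    d=load(n);g=cv2.cvtColor(d["frame"],6).astype(np.float32)
    for y in (303.5,305,318.5):
        xs=np.arange(470,560,.5)
        uv=np.array([proj(d,(x,y,45)) for x in xs]).astype(np.float32)
        p=cv2.remap(g,uv[:,0].copy().reshape(-1,1),uv[:,1].copy().reshape(-1,1),cv2.INTER_LINEAR).ravel()
        gr=np.gradient(cv2.GaussianBlur(p.reshape(-1,1),(1,5),1).ravel())
        pk=[(float(xs[i]),int(round(gr[i]*10))) for i in range(1,len(xs)-1) if abs(gr[i])>4 and abs(gr[i])>=abs(gr[i-1]) and abs(gr[i])>abs(gr[i+1])]
        print(n,y,pk)
E
```

```text
wrist5 303.5 [(482.0, -366), (492.5, 267), (502.0, -316), (506.0, 74), (552.0, 43)]
wrist5 305 [(482.0, -348), (492.5, 273), (502.0, -308), (506.0, 60), (552.0, 51)]
wrist5 318.5 [(472.0, -166), (474.0, 163), (482.0, -378), (489.0, 51), (492.5, 280), (502.0, -264)]
wrist7 303.5 [(482.0, -374), (487.5, 56), (493.0, 257), (502.0, -313), (505.5, 54), (552.0, 57)]
wrist7 305 [(482.0, -367), (493.0, 254), (502.0, -313), (505.5, 66), (530.0, -66), (537.5, -47), (553.0, 66)]
wrist7 318.5 [(472.0, -159), (474.0, 166), (482.0, -380), (493.0, 260), (502.0, -284), (524.0, 54), (527.0, -93), (533.5, -62), (536.5, 67), (556.5, 80)]
wrist11 303.5 [(471.0, -175), (497.5, 233), (503.5, 156), (513.0, -44), (517.5, -324), (520.0, 80), (526.5, 183), (536.0, -230), (539.5, -40)]
wrist11 305 [(498.0, 265), (503.0, 174), (513.0, -52), (517.5, -321), (520.0, 78), (526.5, 194), (536.0, -190), (546.5, -48)]
wrist11 318.5 [(471.0, 40), (498.0, 417), (502.5, -194), (504.5, 182), (507.5, -201), (509.5, 140), (517.0, -304), (520.5, 49), (526.5, 179), (536.0, -232), (542.5, -70), (545.5, 73), (548.5, -45)]
wrist13 303.5 [(472.5, -376), (500.0, 237), (507.5, 156), (520.5, -339), (526.5, 172), (536.0, -250), (549.5, -44)]
wrist13 305 [(472.0, -435), (500.5, 284), (507.5, 164), (520.5, -291), (526.5, 182), (535.5, -198), (545.5, -42)]
wrist13 318.5 [(472.0, -434), (500.5, 426), (506.0, -153), (508.0, 155), (511.0, -196), (513.0, 189), (515.0, -43), (520.5, -274), (526.5, 192), (536.0, -238), (542.0, -70), (545.5, 64), (554.0, -45)]
```

The tip-to-carriage gap, measured on the z=45 plane, went from 11.0 mm with the tip free to 6.0 mm now. The front-edge distance went from 20 to 15.5 mm. Both give a push of about 4.5–5 mm, and the pointer end sits clearly between the marks. I'll raise the arm and do a last check.

```bash
python3 -m pendant '[0,0,10,0,50,0,0,15,0,50,0,0,10,0,50,0,0,0,0,50,0,0,0,0,50,0,0,0,0,50,0,0,0,0,50,0,0,0,0,50]'; python3 - <<'E'
from h import *
d=grab("wrist","wrist14");u,v=map(int,proj(d,(512,311,46)));print(u,v);crop(d,u-60,u+60,max(v-45,0),max(v-45,0)+90,6,"wrist14c")
W=world(d);m=(abs(W[...,0]-549)<25)&(abs(W[...,1]-311)<20)&(W[...,2]>59)&(W[...,2]<70);print(m.sum(),W[m].mean(0),W[m].min(0),W[m].max(0))
t=grab("top","top14");W=world(t);a=world(load("top0"))
for A in (a,W):
    w=A[198:235,425:465].reshape(-1,3);q=w[:,2]>20;print("flask",q.sum(),w[q].mean(0))
for n in("wrist11","wrist13","wrist14"):
    d=load(n);g=cv2.cvtColor(d["frame"],6).astype(np.float32)
    for y in (304,318.5):
        xs=np.arange(490,550,.25);uv=np.array([proj(d,(x,y,45)) for x in xs]).astype(np.float32)
        p=cv2.remap(g,uv[:,0].copy().reshape(-1,1),uv[:,1].copy().reshape(-1,1),cv2.INTER_LINEAR).ravel()
        gr=np.gradient(cv2.GaussianBlur(p.reshape(-1,1),(1,9),2).ravel())
        print(n,y,[float(xs[i]) for i in range(1,len(xs)-1) if abs(gr[i])>5 and abs(gr[i])>=abs(gr[i-1]) and abs(gr[i])>abs(gr[i+1])])
E
```

```text
time: 28.9
tool_pos: [525.4, 311.3, 193.3]
tcp_rot: [-179.2, -5.2, -179.4]
ft_force: [0.5, -0.3, -0.1]
finger_gap: 50.2
326 220
761 [548.26233617 314.07917805  63.39138097] [538.29456049 303.71752757  59.00156602] [559.12171915 324.64967779  65.54109756]
flask 490 [558.34275534 -89.12629317  49.43575519]
flask 490 [558.33130629 -89.07170629  49.38211188]
wrist11 304 [497.5, 503.25, 517.25, 526.5, 535.75]
wrist11 318.5 [497.75, 502.5, 504.5, 507.5, 509.25, 517.25, 526.25, 536.0]
wrist13 304 [500.25, 507.25, 520.75, 526.75, 535.75]
wrist13 318.5 [500.25, 506.0, 507.75, 511.0, 512.75, 520.5, 526.5, 536.0]
wrist14 304 [500.0, 507.75, 520.5, 526.75, 536.0]
wrist14 318.5 [500.0, 506.0, 507.75, 511.0, 513.0, 520.75, 526.5, 536.0]
```

View pics/wrist14c.png

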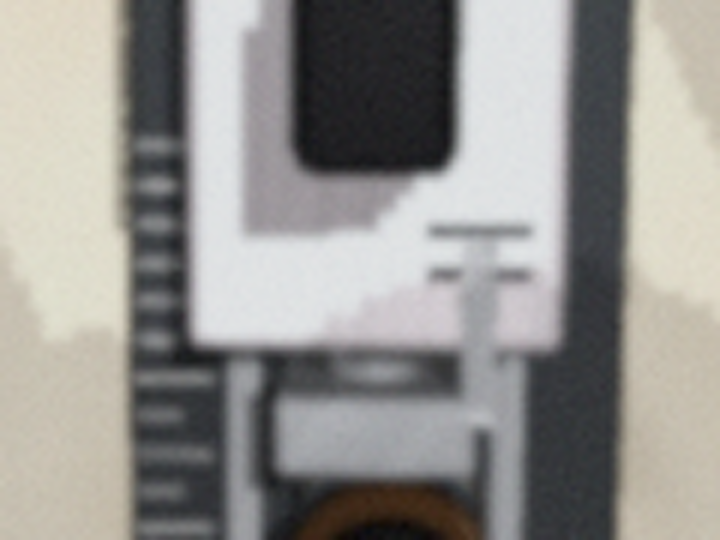

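```bash
python3 -c "
from bench import job
print(job.hand_in())"
```

```text
the job is handed in; nothing more can be done
None
```

I opened the caliper to its stop and stood the smaller black-capped vial on the base plate between the jaws, then let go of it. I closed the carriage on it in two gentle pushes and handed the job in at about 29 s of the 59 s allowed.

**Last checks:**
- **Vial:** it stands upright, cap top about 64 mm above the worktop, held between the fixed jaw and the tip. It sits about 2.5 mm off the caliper's centre line, still well within the 24 mm wide jaws.
- **Tip:** pushed in about 4.6 mm by the gap between the carriage and the tip's front. It held steady in two looks about 0.8 s apart, before and after I raised the arm.
- **Flask:** it did not move; its measured position was within 0.1 mm of the first picture.
- **Robot:** the fingers are open, about 190 mm above the worktop and touching nothing. The highest wrist force I read was about 35 N, when the carriage reached its open stop.

**What disagreed:** the three ways of reading the push gave between about 4.5 and 5.1 mm. All put the pointer between the marks, nearer the upper one and a little past half-way (4 mm). I left it there rather than risk another grip. The gripper had also tilted about 5° from dragging the carriage.

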